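# Lay out the mailing tray as drawn

### The job

Get the mailing tray ready as its drawn outlines show: from the things in the middle of the desk, right of the tray, put the stapler in the long outline and the hand stamp in the small oblong one, each standing on its base, centred in its outline and in line with it. Which end points which way does not matter; the tape dispenser, the eraser, and the stapler and stamp at the back of the desk are not needed.

Things in the scene. Friction and masses are not known exactly. Their poses are not given: they have to be found in the camera images.
- stapler_center (a point): Black stapler on its base, 150 x 36 x 45 mm, 0.28 kg. Point: its centre, 22.5 mm above its underside; x along its length, z up. The rigid top arm, 28 mm wide, 28 to 45 mm above the underside, is pinched from above; under it are a narrower part and the base (36 mm wide, 10 mm high). Not the tape dispenser near it: same length and width, 72 mm high, with a roll.
- stamp_center (a point): Upright hand stamp, 69 mm high, 0.06 kg. Point: on its vertical axis, 35 mm above its underside; z up. Base block 22 mm along x, 48 mm along y, 16 mm high; on it a round turned handle on the same axis, at most 24 mm across, to be pinched from above. Not the eraser near it, as long and wide as the base but 12 mm high.
- card_long_spot (a point): Centre of the long dark outline (162 mm along x, 48 mm along y) on one of two white cards lying in a fixed dark wooden tray of 210 x 240 mm. Point: on the card's upper face, 8 mm above the desk, where the stapler shall stand; z up. The tray's rim is 6 mm above the cards. The cards' centres are 114 mm apart, side by side; either may be the left one.
- card_short_spot (a point): Centre of the small oblong dark outline (36 mm along x, 62 mm along y, with a small circle in the middle for the handle) on the other white card in the tray. Point: on the card's upper face, 8 mm above the desk, where the stamp shall stand; z up.
Mind the look-alikes: they are no part of the job. What is shaped like the part that bears stamp_center but black is not meant.

How it is judged:
By the outcome, as a careful person would: the job done as asked, in the order asked, and still so for the second after the job is handed in, with the robot touching nothing.
It also fails if it takes over 64 s, if anything falls off the work surface, if the arm or the gripper's body presses on something with over 40 N, if the wrist force passes 120 N, or if a joint passes its speed limit or range.

### The arm

A 7-joint arm with a two-finger parallel gripper is mounted at the origin on a cart in front of the work surface, level with it; the furniture and walls round the work are solid. World frame = base frame: x ahead of the robot, y to its left, z up, the work surface at z = 0. Lengths are in mm, angles in rad, forces in N, time in s.
With the tool pointing down it reaches from about 400 to 925 mm from the base axis. Payload 5.6 kg.
Tool frame: the origin (TCP) lies between the finger pads; the fingertips stand 14 mm ahead of it and the grasp point (between the pads) lies 5 mm behind it; z points along the fingers, x is the direction in which the jaws open and shut, and the axes are right-handed (so a half turn about z gives the same grasp; the last joint's range is limited). The gripper opens to 85 mm and grips with 20 to 120 N. Pads are 22 mm wide; open, the fingers measure 114 mm over their backs; the gripper's body (76 mm by 85 mm) begins 54 mm behind the grasp point. The pads swing forward as they close: fully open they stand 13 mm farther back than shut.
Start: joints at [-1.205, 0.468, -0.012, 1.603, 0.006, 1.071, -0.056], TCP at [258.42, 596.429, 245.29] pointing down, gripper open.
Joint ranges: [-2.53, 2.53], [-0.31, 2.02], [-1.57, 1.55], [0.28, 2.44], [-1.29, 4.43], [0.15, 1.84], [-2.92, 2.92]. Speed limits (rad/s): [2.57, 2.57, 3.14, 3.14, 3.14, 3.14, 3.14].

### API

Orientations are given as a rotation vector (axis times angle).
In Python, from workcell import env gives the robot as it stands.
- The arm moves only by the shell command python3 -m inch 'ROWS' [FORCE]. ROWS is JSON, a list of rows, each an object with "hand": the closure in counts, from 0 (fully open) to 255 (shut); "delta_pos": the shift along the tool's x, y, z in mm, a list of three; "yaw": the turn about the tool's z in degrees. A call has 1 to 20 rows; each row shifts and turns the pose as measured when the row begins, along the tool's axes as they then stand; what a row does not reach is not made up. A row lasts 1/12 s, in which the tool goes at most 41.7 mm and 7.16 degrees, less where a joint would pass 70% of its speed; a pose out of reach is approached as far as the arm can. A call is refused whole if a number of a shift passes 41.7 or a number of a turn 7.16, either way. A call with a gripper value outside its range is refused whole. The fingers move at their own pace and stop on an object; FORCE is the grip in N (left out, the last holds). Time passes only in rows, so rows that do not move let the fingers close. It gives the time, the measured TCP pose, the force and the opening at its end, in the units of the state.
- env.state(): the state, without advancing time (a new reading comes with each control period).
- env.capture(name): name is "scene" or "top" or "wrist"; returns (picture, depth): 420x560x3 uint8, red, green, blue; 420x560 float32, mm along the optical axis (not along the pixel's ray), 0 where there is no reading.
- env.get_calibration(name): a dict with "fovy" (degrees; the focal length in pixels is half the picture's height over the tangent of half this angle, whatever the lens; pixels are square), "cx", "cy" (the principal point, pixels), "R" (3x3) and "t" (3): a world point X has camera coordinates R X + t; the wrist camera has in their place "hand_eye" (4x4, takes a point from camera to tool coordinates, whose origin is the TCP and whose axes are the tool frame's). Camera axes: x right, y down, z forward; pixel columns grow to the right and rows downward; lengths in mm; the calibration is good to about 2 mm. A picture is of the moment at which its call begins: read the wrist's pose just before it. get_calibration takes no time and is no camera call.
- env.close_job(): hands the job in, once; it reports no verdict.
The state is a dict: "t": time; "joints": joint angles; "dq": joint speeds; "effort": joint torques, N m; "ee_pos": TCP position; "eef_rot": TCP orientation; "ft_force": force on the tool from outside, world axes, zero at the start; "ft_torque": the same for the moment, N m; "opening": finger opening in mm.
Only numpy, scipy, OpenCV 4.12 (cv2) and the standard library are available. Lean on these libraries where they do the work, as an engineer would, in place of code of your own. Each camera call takes 0.05 s, during which the arm holds its last target.

## Working session

There is one attempt and no reset: what is moved stays moved. The work goes in short steps, Python scripts to look and compute and a shell command to move; the robot and the scene stay as the last step left them, time stands still between calls to the robot, and variables do not carry over. Pictures are saved under pics/ and viewed, and the job is handed in when it is done.

```bash
ls; mkdir -p pics
cat > h.py <<'E'
import numpy as np, cv2
from workcell import env
from scipy.spatial.transform import Rotation as Ro
def cap(n):
    s=env.state(); im,d=env.capture(n); np.savez('last_%s.npz'%n,im=im,d=d,p=s['ee_pos'],r=s['eef_rot']); return im,d
def save(n,im): cv2.imwrite('pics/%s.png'%n,np.ascontiguousarray(im[:,:,::-1]))
def load(n):
    z=np.load('last_%s.npz'%n); return z
def cloud(n):
    z=load(n); c=env.get_calibration(n); d=z['d'].astype(float); h,w=d.shape
    f=h/2/np.tan(np.radians(c['fovy'])/2)
    u,v=np.meshgrid(np.arange(w),np.arange(h))
    P=np.stack([(u-c['cx'])/f*d,(v-c['cy'])/f*d,d],-1)
    if 'hand_eye' in c:
        H=np.array(c['hand_eye']); P=P@H[:3,:3].T+H[:3,3]
        P=P@Ro.from_rotvec(z['r']).as_matrix().T+z['p']
    else:
        P=(P-np.array(c['t']))@np.array(c['R'])
    P[d==0]=np.nan
    return P
E
python3 - <<'E'
from h import *
print(env.state())
for n in ['scene','top','wrist']:
    im,d=cap(n); save(n+'0',im); c=env.get_calibration(n); print(n,c)
E
```

```text
pics
{'t': 0.0, 'joints': array([-1.20502339,  0.46838752, -0.01158973,  1.60365714,  0.00601474,
        1.0714207 , -0.05629522]), 'dq': array([-3.62278391e-06, -2.31690970e-04, -7.60435147e-04,  1.04919171e-03,
        8.23107759e-04,  8.90160644e-04,  5.41511001e-05]), 'effort': array([-1.65962228e-04, -5.32398355e+01,  2.12407520e-02, -2.51306731e+01,
        1.14351895e-02,  7.95100437e-03,  8.84009239e-06]), 'ee_pos': array([258.21645155, 595.90350929, 244.31773674]), 'eef_rot': array([ 2.62519288e+00,  1.72362246e+00, -2.27976147e-03]), 'ft_force': array([-0.06611691,  0.04005178, -0.218356  ]), 'ft_torque': array([-0.02411205,  0.00938218, -0.05545257]), 'opening': 85.4957904119402}
scene {'fovy': 54.91722182652253, 'cx': 275.4052385955761, 'cy': 211.89696796699428, 'R': array([[ 0.66015343, -0.75081271,  0.02185703],
       [-0.52014252, -0.477942  , -0.70782993],
       [ 0.5418941 ,  0.45590758, -0.70604466]]), 't': array([-343.42035539,  305.08677997,  734.46152112])}
top {'fovy': 56.75934683946443, 'cx': 278.67771826568105, 'cy': 210.84004690036923, 'R': array([[ 0.08440514, -0.99642166, -0.00443304],
       [-0.97210264, -0.08136639, -0.21999084],
       [ 0.21884294,  0.02287772, -0.97549186]]), 't': array([-36.94068943, 503.51197507, 777.60327104])}
wrist {'fovy': 58.03538044310997, 'cx': 279.37094845420785, 'cy': 213.1743269351474, 'hand_eye': array([[ 9.99999145e-01,  9.45749133e-04,  9.02699552e-04,
         9.98108633e-01],
       [-1.17577582e-03,  9.52476579e-01,  3.04609561e-01,
        -7.72427486e+01],
       [-5.71715952e-04, -3.04610362e-01,  9.52476877e-01,
        -1.28755944e+02],
       [ 0.00000000e+00,  0.00000000e+00,  0.00000000e+00,
         1.00000000e+00]])}
```

View pics/top0.png

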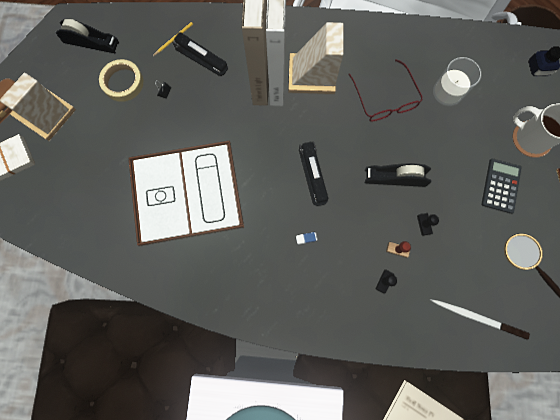

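View pics/scene0.png

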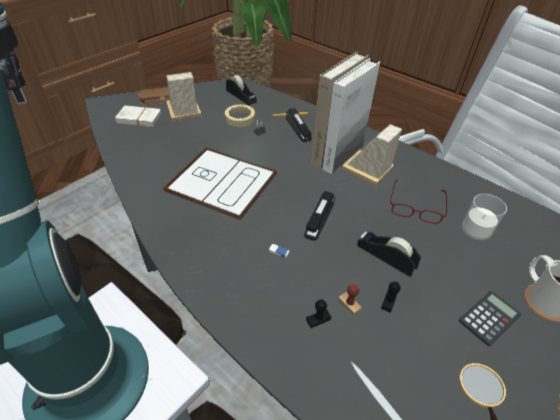

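View pics/wrist0.png

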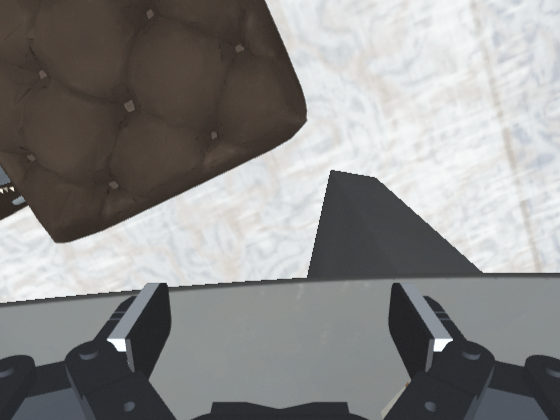

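Top image: the desk-centre stapler is at (313,173). Its look-alikes are the tape dispenser (398,175), the back stapler (200,53) and the back dispenser (87,37). The wood and red stamp is at (400,248). Its look-alikes are the black stamps (428,223) and (386,281), the eraser (307,238) and the back item (162,89). The tray has the short outline on the left card (161,196) and the long one on the right card (210,187).

Run:
```python
from h import *
P=cloud('top'); im=load('top')['im']
def blob(u0,u1,v0,v1,zmin,zmax,name):
    Q=P[v0:v1,u0:u1].reshape(-1,3); m=(Q[:,2]>zmin)&(Q[:,2]<zmax); Q=Q[m]
    r=cv2.minAreaRect(Q[:,:2].astype(np.float32)); print(name,len(Q),'c',np.round(r[0],1),'size',np.round(r[1],1),'ang',round(r[2],1),'z',np.round(np.percentile(Q[:,2],[2,50,98]),1),'mean',Q.mean(0).round(1))
print('desk z',np.nanmedian(P[250:300,200:290,2]))
blob(295,335,135,212,32,60,'stapler top'); blob(295,335,135,212,5,60,'stapler')
blob(383,416,236,262,5,80,'stamp all');blob(383,416,236,262,10,18,'stamp base');blob(383,416,236,262,40,80,'stamp handle')
hsv=cv2.cvtColor(im,cv2.COLOR_RGB2HSV)
# outlines
g=cv2.cvtColor(im,cv2.COLOR_RGB2GRAY)
for nm,(u0,u1,v0,v1) in dict(short=(140,182,175,217),long=(192,232,147,228)).items():
    m=(g[v0:v1,u0:u1]<130).astype(np.uint8)
    n,l,st,ce=cv2.connectedComponentsWithStats(m)
    for i in range(1,n):
        if st[i,4]<25: continue
        vv,uu=np.where(l==i); Q=P[vv+v0,uu+u0]; Q=Q[~np.isnan(Q[:,0])]
        r=cv2.minAreaRect(Q[:,:2].astype(np.float32)); print(nm,st[i],np.round(r[0],1),np.round(r[1],1),round(r[2],1),'z',np.median(Q[:,2]).round(1))
for n,(a,b,c,d) in dict(stap=(285,345,130,215),stamp=(370,450,205,300)).items():
    save('crop_'+n,cv2.resize(im[c:d,a:b],None,fx=6,fy=6,interpolation=cv2.INTER_CUBIC))
a=cv2.imread('pics/crop_stap.png');b=cv2.imread('pics/crop_stamp.png')
H=max(a.shape[0],b.shape[0]);o=np.zeros((H,a.shape[1]+b.shape[1],3),np.uint8);o[:a.shape[0],:a.shape[1]]=a;o[:b.shape[0],a.shape[1]:]=b
cv2.imwrite('pics/crop.png',cv2.resize(o,None,fx=.9,fy=.9))
```

```text
desk z -0.9639671903413842
stapler top 753 c [607.4 -66.8] size [141.5  31.7] ang 19.6 z [34.5 41.8 45.2] mean [604.6 -65.9  41.5]
stapler 1002 c [608.9 -64.6] size [147.3  35.6] ang 17.3 z [ 5.9 41.  45. ] mean [603.4 -63.7  33.9]
stamp all 278 c [ 451.  -263.6] size [48.  22.7] ang 78.9 z [ 7.3 14.5 65.8] mean [ 449.7 -259.8   31.8]
stamp base 120 c [ 450.2 -263.7] size [47.6 22. ] ang 75.0 z [10.2 12.2 16.4] mean [ 449.4 -258.8   12.5]
stamp handle 107 c [ 451.2 -263.3] size [21.3 23.2] ang 1.9 z [52.6 62.4 66.6] mean [ 450.3 -262.3   61.3]
short [ 6 11 29 20 98] [528.3 280.3] [38.7 65. ] 14.3 z 8.1
long [ 0  0 16  3 31] [652.5 206.3] [ 4.  35.6] 13.5 z 6.3
long [36  0  4 24 58] [634.4 130.4] [59.8  7.4] 13.1 z 10.3
long [  3   7  30  69 221] [557.8 170.5] [164.  51.] 15.1 z 8.4
```

View pics/crop.png

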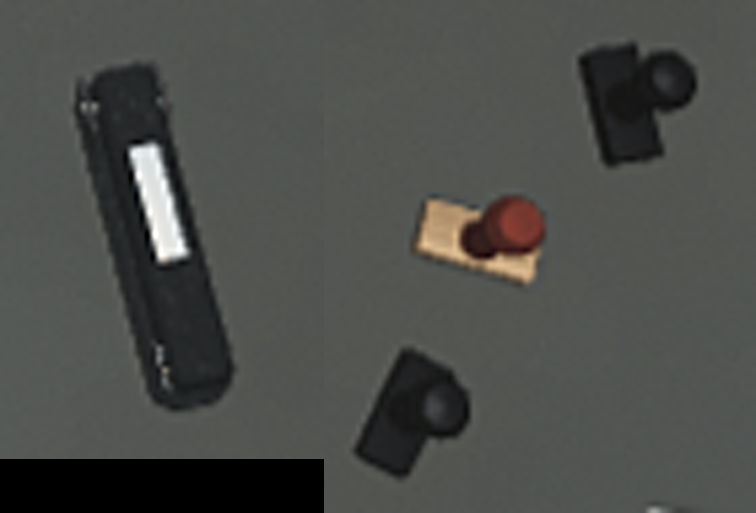

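The close crop confirms both choices. The stapler is low and has no roll, with its top at 45 mm. The stamp is the wood-and-red one between two black ones. The measured sizes match the given ones.

```bash
cat >> h.py <<'E'
def go(x,y,z,head=None):
    s=env.state(); R=Ro.from_rotvec(s['eef_rot']).as_matrix(); h=np.degrees(np.arctan2(R[1,0],R[0,0]))
    d=R.T@(np.array([x,y,z])-s['ee_pos'])
    print('t',round(s['t'],2),'pos',s['ee_pos'].round(1),'head',round(h,2),'tilt',R[:,2].round(3),'q',s['joints'].round(2))
    print('delta tool',d.round(1),'norm',round(np.linalg.norm(d),1))
    if head is not None: print('yaw',round((h-head+180)%360-180,2))
E
python3 -c "
from h import *
go(600,-65,240,-72)"
python3 -m inch '[{"hand":0,"delta_pos":[-23.5,29,0],"yaw":0},{"hand":0,"delta_pos":[-23.5,29,0],"yaw":0},{"hand":0,"delta_pos":[-23.5,29,0],"yaw":0},{"hand":0,"delta_pos":[-23.5,29,0],"yaw":0}]'
python3 -c "
from h import *
go(600,-65,240,-72)"
```

```text
t 0.15 pos [258.3 596.1 244.6] head 66.58 tilt [-0.    -0.001 -1.   ] q [-1.21  0.47 -0.01  1.6   0.01  1.07 -0.06]
delta tool [-470.7  576.4    5.2] norm 744.2
yaw 138.58
t: 0.48
ee_pos: [321.6, 467.3, 241.4]
eef_rot: [-2.609, -1.744, 0.007]
ft_force: [1.0, -0.4, -0.0]
opening: 85.0
t 0.48 pos [321.6 467.3 241.4] head 67.54 tilt [-0.006  0.001 -1.   ] q [-1.03  0.33  0.01  1.81 -0.01  1.    0.16]
delta tool [-3.856e+02  4.606e+02 -4.000e-01] norm 600.7
yaw 139.54
```

```bash
python3 -m inch '[{"hand":0,"delta_pos":[-24,29,0],"yaw":0},{"hand":0,"delta_pos":[-24,29,0],"yaw":0},{"hand":0,"delta_pos":[-24,29,0],"yaw":0},{"hand":0,"delta_pos":[-24,29,0],"yaw":0},{"hand":0,"delta_pos":[-24,29,0],"yaw":0},{"hand":0,"delta_pos":[-24,29,0],"yaw":0},{"hand":0,"delta_pos":[-24,29,0],"yaw":0},{"hand":0,"delta_pos":[-24,29,0],"yaw":0},{"hand":0,"delta_pos":[-24,29,0],"yaw":0},{"hand":0,"delta_pos":[-24,29,0],"yaw":0},{"hand":0,"delta_pos":[-24,29,0],"yaw":0},{"hand":0,"delta_pos":[-24,29,0],"yaw":0},{"hand":0,"delta_pos":[-24,29,0],"yaw":0},{"hand":0,"delta_pos":[-24,29,0],"yaw":0},{"hand":0,"delta_pos":[-24,29,0],"yaw":0}]'
python3 -m inch '[{"hand":0,"delta_pos":[0,0,0],"yaw":7},{"hand":0,"delta_pos":[0,0,0],"yaw":7},{"hand":0,"delta_pos":[0,0,0],"yaw":7},{"hand":0,"delta_pos":[0,0,0],"yaw":7},{"hand":0,"delta_pos":[0,0,0],"yaw":7},{"hand":0,"delta_pos":[0,0,0],"yaw":7},{"hand":0,"delta_pos":[0,0,0],"yaw":7},{"hand":0,"delta_pos":[0,0,0],"yaw":7},{"hand":0,"delta_pos":[0,0,0],"yaw":7},{"hand":0,"delta_pos":[0,0,0],"yaw":7},{"hand":0,"delta_pos":[0,0,0],"yaw":7},{"hand":0,"delta_pos":[0,0,0],"yaw":7},{"hand":0,"delta_pos":[0,0,0],"yaw":7},{"hand":0,"delta_pos":[0,0,0],"yaw":7},{"hand":0,"delta_pos":[0,0,0],"yaw":7},{"hand":0,"delta_pos":[0,0,0],"yaw":7},{"hand":0,"delta_pos":[0,0,0],"yaw":7},{"hand":0,"delta_pos":[0,0,0],"yaw":7},{"hand":0,"delta_pos":[0,0,0],"yaw":7},{"hand":0,"delta_pos":[0,0,0],"yaw":7}]'
python3 -c "
from h import *
go(600,-65,240,-72)"
```

```text
t: 1.73
ee_pos: [592.9, -58.2, 238.6]
eef_rot: [-2.604, -1.749, 0.008]
ft_force: [0.6, 0.6, 0.4]
opening: 85.2
t: 3.4
ee_pos: [591.5, -72.7, 233.0]
eef_rot: [2.471, -1.919, -0.015]
ft_force: [0.3, -0.5, -0.2]
opening: 85.4
t 3.4 pos [591.5 -72.7 233. ] head -75.65 tilt [-0.016 -0.004 -1.   ] q [-0.58  0.51  0.88  1.78 -0.43  1.07 -0.87]
delta tool [ -5.3 -10.   -7.2] norm 13.4
yaw -3.65
```

```bash
python3 -m inch '[{"hand":0,"delta_pos":[0,0,0],"yaw":0},{"hand":0,"delta_pos":[0,0,0],"yaw":0}]'
python3 - <<'E'
from h import *
im,d=cap('wrist'); save('wrist1',im); P=cloud('wrist')
print('desk',np.nanmedian(P[...,2]))
m=np.nan_to_num(P[...,2])>30
m&=(np.nan_to_num(P[...,2])<60)&(np.hypot(P[...,0]-608,P[...,1]+65)<100)
Q=P[m]; r=cv2.minAreaRect(Q[:,:2].astype(np.float32)); print(r,len(Q),np.percentile(Q[:,2],[5,50,95]))
m2=(np.nan_to_num(P[...,2])>4)&(np.hypot(P[...,0]-608,P[...,1]+65)<100)&(np.nan_to_num(P[...,2])<60)
r=cv2.minAreaRect(P[m2][:,:2].astype(np.float32)); print(r)
go(608,-65,240,-72)
E
```

```text
t: 3.57
ee_pos: [591.1, -72.2, 232.3]
eef_rot: [2.47, -1.917, -0.016]
ft_force: [0.9, 0.3, 0.6]
opening: 85.2
desk 0.6366945612994783
((609.3074340820312, -65.26720428466797), (143.81610107421875, 34.96257781982422), 18.159955978393555) 5474 [38.226551   43.39519446 44.84463277]
((611.7576293945312, -64.61153411865234), (148.8937225341797, 36.01732635498047), 18.275054931640625)
t 3.62 pos [591.1 -72.1 232.2] head -75.63 tilt [-0.017 -0.005 -1.   ] q [-0.58  0.51  0.88  1.78 -0.43  1.07 -0.87]
delta tool [ -2.7 -17.9  -8.1] norm 19.9
yaw -3.63
```

View pics/wrist1.png

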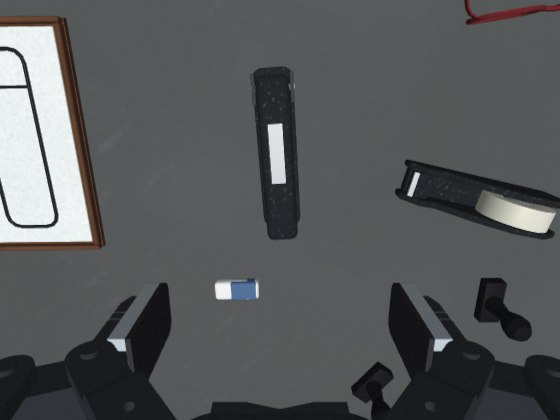

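The wrist view shows the stapler at (277,155) with clear space on both sides, and the tray's long outline at left. The wrist fit gives centre (611,−65), 149×36 mm at 18.2°, and the top camera agrees within 3 mm. Next I align over it.

```bash
python3 -m inch '[{"hand":60,"delta_pos":[-2.5,-11,20],"yaw":-3.8},{"hand":60,"delta_pos":[0,-10,30],"yaw":0},{"hand":60,"delta_pos":[0,0,30],"yaw":0},{"hand":60,"delta_pos":[0,0,30],"yaw":0},{"hand":60,"delta_pos":[0,0,0],"yaw":0}]'
python3 -c "
from h import *
im,d=cap('wrist'); save('wrist2',im); P=cloud('wrist')
z=np.nan_to_num(P[...,2])
for lo in (4,30):
  m2=(z>lo)&(np.hypot(P[...,0]-610,P[...,1]+65)<95)&(z<60); m2[280:]=False
  print(cv2.minAreaRect(P[m2][:,:2].astype(np.float32)))
go(611,-65,31,-71.8)"
```

```text
t: 4.03
ee_pos: [612.3, -63.1, 120.5]
eef_rot: [2.556, -1.815, -0.012]
ft_force: [-0.9, 0.9, -0.2]
opening: 65.2
((624.6480712890625, -60.564552307128906), (122.1191635131836, 35.976287841796875), 18.544492721557617)
((630.5537109375, -58.67243957519531), (99.22640991210938, 34.686256408691406), 18.322002410888672)
t 4.08 pos [613.7 -63.8 123.2] head -70.79 tilt [-0.007 -0.002 -1.   ] q [-0.48  0.66  0.74  1.81 -0.56  0.9  -0.72]
delta tool [ 0.3  2.3 92.2] norm 92.2
yaw 1.01
```

View pics/wrist2.png

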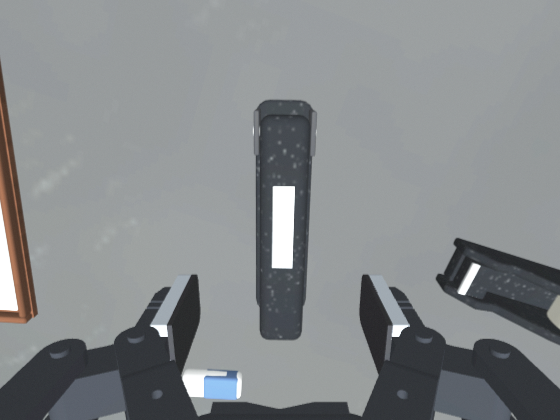

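The stapler is centred between the jaws, spanning (285,100) to (281,338). I'll descend and close.

```bash
python3 -m inch '[{"hand":60,"delta_pos":[0,1,30],"yaw":1},{"hand":60,"delta_pos":[0,1,30],"yaw":0},{"hand":60,"delta_pos":[0,0,24],"yaw":0},{"hand":60,"delta_pos":[0,0,6],"yaw":0},{"hand":60,"delta_pos":[0,0,0],"yaw":0}]' 50
python3 -c "
from h import *
go(611,-65,31,-71.7)"
```

```text
t: 4.5
ee_pos: [619.1, -66.4, 41.0]
eef_rot: [-2.547, 1.832, -0.012]
ft_force: [0.1, -0.6, 1.0]
opening: 65.5
t 4.5 pos [619.1 -66.4  41. ] head -71.46 tilt [ 0.009 -0.001 -1.   ] q [-0.42  0.77  0.65  1.83 -0.66  0.76 -0.65]
delta tool [-4.   7.3  9.9] norm 13.0
yaw 0.24
```

```bash
python3 -m inch '[{"hand":60,"delta_pos":[-4,7,9],"yaw":0.2},{"hand":60,"delta_pos":[0,0,0],"yaw":0},{"hand":60,"delta_pos":[0,0,0],"yaw":0}]' 50
python3 -c "
from h import *
go(611,-65,31,-71.7)"
```

```text
t: 4.75
ee_pos: [613.9, -65.5, 36.6]
eef_rot: [-2.541, 1.833, -0.022]
ft_force: [0.4, -0.7, 0.8]
opening: 65.0
t 4.75 pos [613.9 -65.5  36.6] head -71.62 tilt [ 0.016 -0.001 -1.   ] q [-0.42  0.77  0.65  1.85 -0.67  0.74 -0.64]
delta tool [-1.4  2.7  5.6] norm 6.4
yaw 0.08
```

```bash
python3 -m inch '[{"hand":60,"delta_pos":[-1,3,7],"yaw":0},{"hand":60,"delta_pos":[0,0,0],"yaw":0}]' 50
python3 -c "
from h import *
go(611,-65,31,-71.7)"
python3 -m inch '[{"hand":160,"delta_pos":[0,0,0],"yaw":0},{"hand":255,"delta_pos":[0,0,0],"yaw":0},{"hand":255,"delta_pos":[0,0,0],"yaw":0},{"hand":255,"delta_pos":[0,0,0],"yaw":0},{"hand":255,"delta_pos":[0,0,0],"yaw":0},{"hand":255,"delta_pos":[0,0,0],"yaw":0},{"hand":255,"delta_pos":[0,0,0],"yaw":0},{"hand":255,"delta_pos":[0,0,0],"yaw":0}]' 50
python3 -c "
from h import *
go(611,-65,31,-71.7)"
```

```text
t: 4.92
ee_pos: [612.0, -65.3, 31.6]
eef_rot: [-2.539, 1.831, -0.026]
ft_force: [0.0, 0.6, 0.2]
opening: 65.2
t 4.92 pos [612.  -65.3  31.6] head -71.58 tilt [ 0.02  -0.001 -1.   ] q [-0.41  0.77  0.64  1.86 -0.68  0.72 -0.64]
delta tool [-0.6  0.8  0.6] norm 1.2
yaw 0.12
t: 5.58
ee_pos: [612.8, -65.2, 32.9]
eef_rot: [-2.538, 1.829, -0.028]
ft_force: [-0.6, 0.6, 0.9]
opening: 26.6
t 5.58 pos [612.8 -65.2  32.9] head -71.56 tilt [ 0.022 -0.    -1.   ] q [-0.41  0.77  0.64  1.86 -0.68  0.72 -0.64]
delta tool [-0.8  1.7  1.8] norm 2.6
yaw 0.14
```

```bash
python3 -m inch '[{"hand":255,"delta_pos":[0,0,-15],"yaw":0},{"hand":255,"delta_pos":[0,0,-30],"yaw":0},{"hand":255,"delta_pos":[0,0,-30],"yaw":0},{"hand":255,"delta_pos":[0,0,0],"yaw":0}]' 60
python3 -c "
from h import *
go(558,170.5,110,-75)"
```

```text
t: 5.92
ee_pos: [608.6, -65.7, 109.6]
eef_rot: [-2.542, 1.834, -0.02]
ft_force: [2.4, -0.2, -2.8]
opening: 26.6
t 5.92 pos [608.6 -65.7 109.6] head -71.63 tilt [ 0.015 -0.002 -1.   ] q [-0.48  0.66  0.73  1.84 -0.58  0.85 -0.71]
delta tool [-240.1  -26.4   -1.5] norm 241.6
yaw 3.37
```

```bash
python3 -m inch '[{"hand":255,"delta_pos":[-15,-2,0],"yaw":0.4},{"hand":255,"delta_pos":[-25,-2.5,0],"yaw":0.4},{"hand":255,"delta_pos":[-25,-2.5,0],"yaw":0.4},{"hand":255,"delta_pos":[-25,-2.5,0],"yaw":0.4},{"hand":255,"delta_pos":[-25,-2.5,0],"yaw":0.4},{"hand":255,"delta_pos":[-25,-2.5,0],"yaw":0.4},{"hand":255,"delta_pos":[-25,-2.5,0],"yaw":0.4},{"hand":255,"delta_pos":[-25,-2.5,0],"yaw":0.4},{"hand":255,"delta_pos":[-25,-2.5,0],"yaw":0.2},{"hand":255,"delta_pos":[-15,-2.5,0],"yaw":0},{"hand":255,"delta_pos":[-8,-2,0],"yaw":0},{"hand":255,"delta_pos":[0,0,0],"yaw":0},{"hand":255,"delta_pos":[0,0,0],"yaw":0}]' 60
python3 -c "
from h import *
go(558,170.5,110,-75)
im,d=cap('wrist'); save('wrist3',im)
im,d=cap('top'); save('top3',im[120:260,110:330].repeat(3,0).repeat(3,1))"
```

```text
t: 7.0
ee_pos: [562.3, 178.0, 112.0]
eef_rot: [-2.479, 1.919, -0.022]
ft_force: [-0.0, -0.6, -2.3]
opening: 26.6
t 7.0 pos [562.3 178.  112. ] head -75.47 tilt [ 0.015 -0.003 -1.   ] q [-0.94  0.64  0.77  1.9  -0.59  0.83 -1.17]
delta tool [6.2 6.1 1.9] norm 8.9
yaw -0.47
```

View pics/wrist3.png

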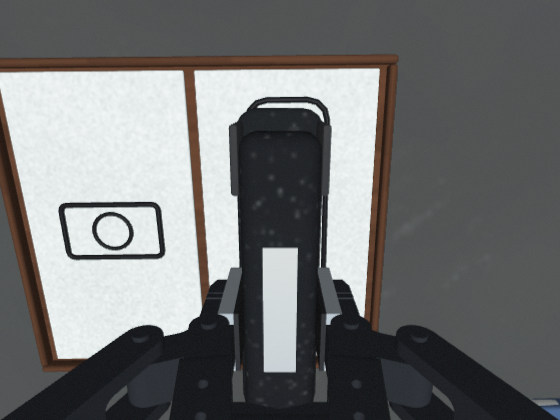

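View pics/top3.png

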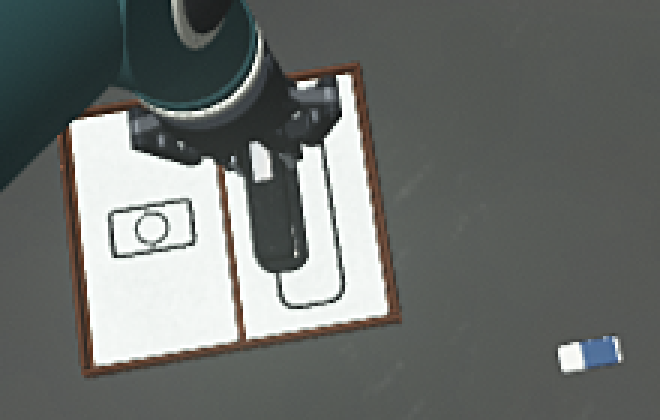

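```bash
cat >> h.py <<'E'
def onplane(n,uv,z0):
    z=load(n); c=env.get_calibration(n); h=420; f=h/2/np.tan(np.radians(c['fovy'])/2)
    uv=np.asarray(uv,float).reshape(-1,2); r=np.c_[(uv[:,0]-c['cx'])/f,(uv[:,1]-c['cy'])/f,np.ones(len(uv))]
    if 'hand_eye' in c:
        H=np.array(c['hand_eye']); R=Ro.from_rotvec(z['r']).as_matrix(); o=R@H[:3,3]+z['p']; D=r@(R@H[:3,:3]).T
    else:
        R=np.array(c['R']); o=-R.T@np.array(c['t']); D=r@R
    return o+D*((z0-o[2])/D[:,2])[:,None]
E
python3 - <<'E'
from h import *
z=load('wrist'); P=cloud('wrist'); g=cv2.cvtColor(z['im'],cv2.COLOR_RGB2GRAY)
print('card z', np.nanmedian(P[90:190,30:170,2]))
m=(g[195:268,50:175]<110).astype(np.uint8); v,u=np.where(m); 
Q=onplane('wrist',np.c_[u+50,v+195],8)[:,:2].astype(np.float32)
r=cv2.minAreaRect(Q); print('short wrist',r)
# long far end + right side pts
m=np.zeros_like(g,np.uint8); m[85:240,200:360]=(g[85:240,200:360]<110)
# outline top edge pixels: first dark going down in cols 265..310
e=[]
for u in range(262,316):
    vv=np.where(g[80:115,u]<110)[0]
    if len(vv): e.append((u,80+vv[0]))
E=onplane('wrist',e,8); a=np.radians(15); ax=np.array([np.cos(a),np.sin(a)]);
print('far end outer along axis', np.median(E[:,:2]@ax), 'short c along', np.array(r[0])@ax)
# line of separator, rim edges directions
for pts,zz in (([(206,70)],14),):
    pass
def ln(p,q,zz): A=onplane('wrist',[p,q],zz); d=A[1]-A[0]; return np.degrees(np.arctan2(d[1],d[0]))
# top edge of the cards: white boundary
cols=np.arange(205,370); b=[(u,np.where(g[55:85,u]>180)[0][0]+55) for u in cols if (g[55:85,u]>180).any()]
B=onplane('wrist',b,8); print('card edge angle',np.degrees(np.arctan(np.polyfit(B[:,1],B[:,0],1)[0])))
cen=onplane('wrist',[(279,210)],8);
# stapler top: fit
zz=np.nan_to_num(P[...,2]); mm=(zz>100)&(zz<130); mm[:, :225]=0; mm[:,345:]=0; mm[255:]=0
Q=P[mm]; print('stapler top rect',cv2.minAreaRect(Q[:,:2].astype(np.float32)), np.percentile(Q[:,2],[5,50,95]))
# slope along stapler
print('slope',np.polyfit(Q[:,:2]@ax,Q[:,2],1)[0])
E
```

```text
card z 8.23726598563605
short wrist ((529.4907836914062, 281.7858581542969), (39.371639251708984, 65.60047149658203), 15.14483642578125)
far end outer along axis 667.1657465587484 short c along 584.3803694804574
card edge angle -15.187735897299738
stapler top rect ((607.3856201171875, 190.0311279296875), (44.682891845703125, 35.17081832885742), 14.243462562561035) [110.76842936 121.8263324  123.18172699]
slope -0.12798722857934633
```

```bash
python3 -m inch '[{"hand":255,"delta_pos":[6,4.5,5],"yaw":-0.6},{"hand":255,"delta_pos":[0,0,15],"yaw":0},{"hand":255,"delta_pos":[0,0,15],"yaw":0},{"hand":255,"delta_pos":[0,0,0],"yaw":0},{"hand":255,"delta_pos":[0,0,0],"yaw":0}]' 60
python3 -c "
from h import *
go(559.5,171,43,-74.8)"
```

```text
t: 7.52
ee_pos: [561.3, 160.0, 76.5]
eef_rot: [-2.48, 1.919, -0.027]
ft_force: [0.1, -0.9, -2.3]
opening: 26.2
t 7.52 pos [561.3 160.   76.5] head -75.48 tilt [ 0.017 -0.006 -1.   ] q [-0.88  0.68  0.73  1.93 -0.64  0.76 -1.11]
delta tool [-11.5  -0.5  33.4] norm 35.3
yaw -0.68
```

```bash
for i in 1 2 3; do
python3 -m inch '[{"hand":255,"delta_pos":[0,0,0],"yaw":0},{"hand":255,"delta_pos":[0,0,0],"yaw":0}]' | grep ee_pos; done
python3 -c "
from h import *
print(env.state()['dq'].round(3))
go(559.5,171,43,-74.8)"
```

```text
ee_pos: [561.7, 157.4, 77.1]
ee_pos: [562.4, 156.8, 78.3]
ee_pos: [562.9, 157.1, 79.2]
[-0.003 -0.005  0.002 -0.003  0.001  0.001 -0.002]
t 8.02 pos [562.9 157.1  79.2] head -75.68 tilt [ 0.02  -0.006 -1.   ] q [-0.88  0.68  0.73  1.93 -0.63  0.76 -1.11]
delta tool [-14.7   0.5  36. ] norm 38.9
yaw -0.88
```

```bash
python3 -m inch '[{"hand":255,"delta_pos":[-7,0,0],"yaw":-0.8},{"hand":255,"delta_pos":[-5,0,8],"yaw":0},{"hand":255,"delta_pos":[0,0,8],"yaw":0},{"hand":255,"delta_pos":[0,0,0],"yaw":0},{"hand":255,"delta_pos":[0,0,0],"yaw":0}]' 60
python3 -c "
from h import *
go(559.5,171,43,-74.8)
im,d=cap('wrist'); save('wrist4',im)"
```

```text
t: 8.43
ee_pos: [559.7, 171.7, 61.5]
eef_rot: [-2.491, 1.899, -0.03]
ft_force: [0.4, -0.2, -2.8]
opening: 26.5
t 8.43 pos [559.7 171.7  61.5] head -74.65 tilt [ 0.021 -0.005 -1.   ] q [-0.88  0.7   0.7   1.93 -0.66  0.73 -1.1 ]
delta tool [ 0.5  0.7 18.5] norm 18.5
yaw 0.15
```

View pics/wrist4.png

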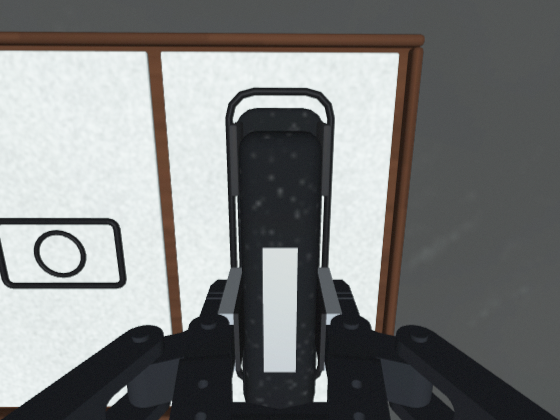

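The stapler hangs centred in the long outline, whose top edge is at (280,92) with sides at 228 and 332. I'll lower it.

```bash
python3 -m inch '[{"hand":255,"delta_pos":[0.5,0.5,8],"yaw":0},{"hand":255,"delta_pos":[0,0,6],"yaw":0},{"hand":255,"delta_pos":[0,0,0],"yaw":0},{"hand":255,"delta_pos":[0,0,0],"yaw":0}]' 60
python3 -c "
from h import *
go(559.5,171,43,-74.8)"
```

```text
t: 8.82
ee_pos: [559.4, 170.2, 45.6]
eef_rot: [-2.491, 1.901, -0.03]
ft_force: [-0.3, -0.8, -2.4]
opening: 26.7
t 8.82 pos [559.4 170.2  45.6] head -74.69 tilt [ 0.02  -0.006 -1.   ] q [-0.87  0.73  0.68  1.93 -0.68  0.71 -1.08]
delta tool [-0.8 -0.3  2.6] norm 2.7
yaw 0.11
```

```bash
python3 -m inch '[{"hand":255,"delta_pos":[-0.8,0,3],"yaw":0.1},{"hand":255,"delta_pos":[0,0,1.5],"yaw":0},{"hand":255,"delta_pos":[0,0,1],"yaw":0}]' 60
python3 -c "
from h import *
go(559.5,171,41,-74.8)
im,d=cap('wrist'); save('wrist5',im)"
```

```text
t: 9.07
ee_pos: [559.5, 170.5, 40.9]
eef_rot: [-2.488, 1.904, -0.028]
ft_force: [-7.1, -1.8, 20.6]
opening: 26.4
t 9.07 pos [559.5 170.5  40.9] head -74.85 tilt [ 0.019 -0.005 -1.   ] q [-0.86  0.73  0.68  1.93 -0.69  0.7  -1.08]
delta tool [-0.5 -0.1 -0.1] norm 0.5
yaw -0.05
```

View pics/wrist5.png

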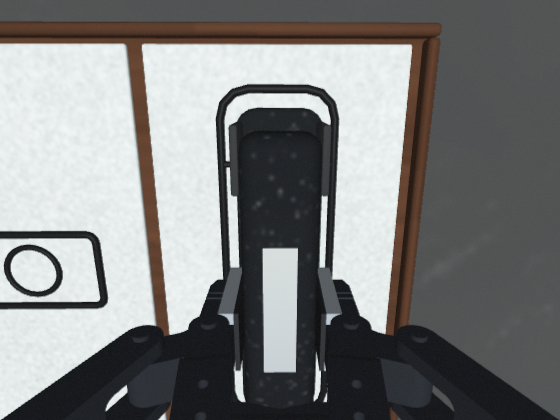

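```bash
python3 -m inch '[{"hand":255,"delta_pos":[0,0,-0.5],"yaw":0},{"hand":140,"delta_pos":[0,0,0],"yaw":0},{"hand":80,"delta_pos":[0,0,0],"yaw":0},{"hand":60,"delta_pos":[0,0,0],"yaw":0},{"hand":60,"delta_pos":[0,0,0],"yaw":0},{"hand":60,"delta_pos":[0,0,-20],"yaw":0},{"hand":60,"delta_pos":[0,0,-35],"yaw":0},{"hand":60,"delta_pos":[0,0,-40],"yaw":0},{"hand":60,"delta_pos":[0,0,-40],"yaw":0},{"hand":60,"delta_pos":[0,0,-20],"yaw":0},{"hand":60,"delta_pos":[0,0,0],"yaw":0},{"hand":60,"delta_pos":[0,0,0],"yaw":0}]' 60
python3 - <<'E'
from h import *
go(450.5,-263.5,200,-75)
im,d=cap('wrist'); save('wrist6',im)
P=cloud('wrist');z=np.nan_to_num(P[...,2])
print('card',np.nanmedian(P[60:90,180:240,2]))
for lo in (14,38):
  m=(z>lo)&(z<70)&(np.hypot(P[...,0]-558,P[...,1]-171)<88); 
  m&=abs((P[...,0]-558.7)*np.sin(.2635)-(P[...,1]-170.9)*np.cos(.2635))<35
  print(lo,cv2.minAreaRect(P[m][:,:2].astype(np.float32)),m.sum())
E
```

```text
t: 10.12
ee_pos: [557.3, 170.5, 203.0]
eef_rot: [-2.487, 1.906, -0.03]
ft_force: [0.1, 0.8, -0.7]
opening: 65.1
t 10.12 pos [557.3 170.5 203. ] head -74.95 tilt [ 0.02  -0.005 -1.   ] q [-1.02  0.51  0.88  1.87 -0.46  0.97 -1.25]
delta tool [391.3 215.9   3.2] norm 446.9
yaw 0.05
card 8.312393726874902
14 ((559.3199462890625, 170.7525177001953), (147.9434814453125, 35.991172790527344), 14.958067893981934) 7580
38 ((557.461669921875, 169.1172332763672), (143.03460693359375, 34.91703796386719), 16.114105224609375) 6367
```

View pics/wrist6.png

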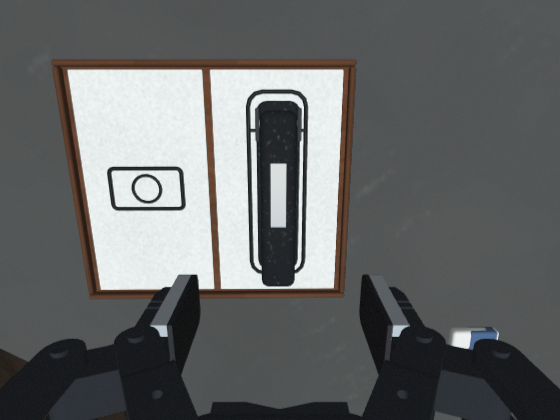

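The stapler stands at (279,193) inside the outline. The overhang at the bottom is parallax from its height. I'll compare it with the outline numerically.

Run:
```python
from h import *
z=load('wrist'); g=cv2.cvtColor(z['im'],cv2.COLOR_RGB2GRAY); P=cloud('wrist'); zz=np.nan_to_num(P[...,2])
a=np.radians(15.1); ax=np.array([np.cos(a),np.sin(a)]); ay=np.array([-ax[1],ax[0]])
def rect(Q): 
    s=Q@ax; t=Q@ay; return (s.min(),s.max(),(s.min()+s.max())/2),(t.min(),t.max(),(t.min()+t.max())/2)
m=np.zeros(g.shape,bool); m[85:278,240:312]=(g[85:278,240:312]<110)&(zz[85:278,240:312]<11)
v,u=np.where(m); Q=onplane('wrist',np.c_[u,v],8)[:,:2]; print('long outline',rect(Q))
m=np.zeros(g.shape,bool); m[160:215,100:190]=g[160:215,100:190]<110
v,u=np.where(m); Q=onplane('wrist',np.c_[u,v],8)[:,:2]; r=cv2.minAreaRect(Q.astype(np.float32)); print('short',rect(Q),r)
m=np.zeros(g.shape,bool); m[85:290,240:312]=(zz[85:290,240:312]>15)
Q=P[m][:,:2]; print('stapler',rect(Q),cv2.minAreaRect(Q.astype(np.float32)))
```

```text
long outline ((np.float64(504.195902766564), np.float64(667.0362910129955), np.float64(585.6160968897798)), (np.float64(-5.61218577317233), np.float64(45.68196994811494), np.float64(20.034892087471306)))
short ((np.float64(566.1198336708811), np.float64(603.8908269285554), np.float64(585.0053302997183)), (np.float64(101.59343822151736), np.float64(166.9163688988517), np.float64(134.25490356018452))) ((529.8312377929688, 282.0226135253906), (37.68888473510742, 65.34598541259766), 15.017926216125488)
stapler ((np.float64(510.54293625500884), np.float64(658.4373493248243), np.float64(584.4901427899165)), (np.float64(1.2276358532778435), np.float64(37.17390344336714), np.float64(19.200769648322492))) ((559.3101806640625, 170.7894744873047), (147.9171905517578, 35.87163162231445), 15.034432411193848)
```

Stapler within about 1 mm of the outline centre, and 15.0° against 15.1°. Now the stamp and its neighbours.

Run:
```python
from h import *
np.set_printoptions(suppress=True)
im,d=cap('top');P=cloud('top'); z=np.nan_to_num(P[...,2])
for nm,(u0,u1,v0,v1) in dict(b1=(413,445,208,238),b2=(370,400,265,297),mid=(383,416,236,262)).items():
    for lo in(5,45):
        Q=P[v0:v1,u0:u1].reshape(-1,3);Q=Q[(np.nan_to_num(Q[:,2])>lo)]
        print(nm,lo,cv2.minAreaRect(Q[:,:2].astype(np.float32)))
```

```text
b1 5 ((514.0491333007812, -323.34442138671875), (48.34168243408203, 24.379276275634766), 15.590798377990723)
b1 45 ((514.0623168945312, -321.9750671386719), (22.474700927734375, 21.26252555847168), 10.568184852600098)
b2 5 ((379.052490234375, -236.31964111328125), (22.930593490600586, 47.429466247558594), 67.71658325195312)
b2 45 ((379.5509338378906, -236.08348083496094), (22.56346893310547, 22.12850570678711), 2.633976936340332)
mid 5 ((451.2284851074219, -264.0581970214844), (48.59774398803711, 22.28546714782715), 78.07756805419922)
mid 45 ((451.2539367675781, -263.5278625488281), (21.289752960205078, 21.993431091308594), 7.229268550872803)
```

```bash
python3 -m inch '[{"hand":0,"delta_pos":[20,10,0],"yaw":0},{"hand":0,"delta_pos":[30,16,0],"yaw":0},{"hand":0,"delta_pos":[30,16,0],"yaw":0},{"hand":0,"delta_pos":[30,16,0],"yaw":0},{"hand":0,"delta_pos":[30,16,0],"yaw":0},{"hand":0,"delta_pos":[30,16,0],"yaw":0},{"hand":0,"delta_pos":[30,16,0],"yaw":0},{"hand":0,"delta_pos":[30,16,0],"yaw":0},{"hand":0,"delta_pos":[30,16,0],"yaw":0},{"hand":0,"delta_pos":[30,16,0],"yaw":0},{"hand":0,"delta_pos":[30,20,0],"yaw":0},{"hand":0,"delta_pos":[15,15,0],"yaw":0},{"hand":0,"delta_pos":[0,0,0],"yaw":0},{"hand":0,"delta_pos":[0,0,0],"yaw":0},{"hand":0,"delta_pos":[0,0,0],"yaw":0}]'
python3 - <<'E'
from h import *
go(450.5,-263.5,200,-75)
im,d=cap('wrist'); save('wrist7',im)
E
```

```text
t: 11.47
ee_pos: [446.0, -215.4, 183.6]
eef_rot: [2.479, -1.89, -0.008]
ft_force: [0.3, 0.7, 0.8]
opening: 85.2
t 11.47 pos [ 446.  -215.4  183.6] head -74.62 tilt [-0.019 -0.016 -1.   ] q [-0.4   0.41  0.95  2.07 -0.4   0.88 -0.52]
delta tool [ 47.8   8.8 -15.7] norm 51.0
yaw 0.38
```

View pics/wrist7.png

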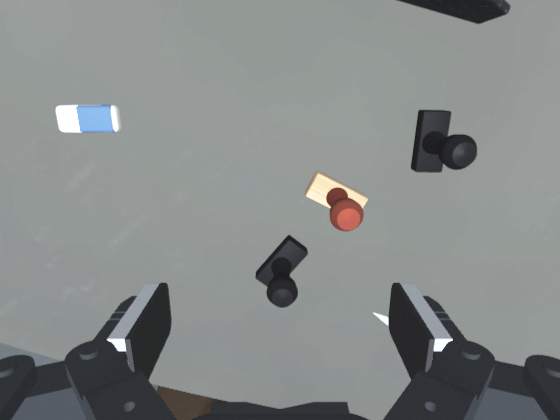

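The wrist view shows the wood and red stamp, with its base at (330,193) and knob at (346,213). The black stamps at (282,275) and (445,145) are 77–86 mm away, clear of a jaw heading of −75°.

```bash
python3 -m inch '[{"hand":100,"delta_pos":[20,6,5],"yaw":0.2},{"hand":100,"delta_pos":[20,4,10],"yaw":0},{"hand":100,"delta_pos":[6,0,10],"yaw":0},{"hand":100,"delta_pos":[0,0,0],"yaw":0},{"hand":100,"delta_pos":[0,0,0],"yaw":0},{"hand":100,"delta_pos":[0,0,0],"yaw":0}]'
python3 - <<'E'
from h import *
go(451,-263.7,150,-75)
im,d=cap('wrist'); save('wrist8',im); P=cloud('wrist'); z=np.nan_to_num(P[...,2])
print('desk',np.nanmedian(P[...,2]))
near=np.hypot(P[...,0]-451,P[...,1]+264)<42
for lo,hi in((8,18),(5,75),(40,75),(55,75)):
    Q=P[near&(z>lo)&(z<hi)]; print(lo,cv2.minAreaRect(Q[:,:2].astype(np.float32)),len(Q),Q[:,2].max())
Q=P[near&(z>45)]
A=np.c_[2*Q,np.ones(len(Q))]; s=np.linalg.lstsq(A,(Q**2).sum(1),rcond=None)[0]; print('sphere',s[:3],np.sqrt(s[3]+s[:3]@s[:3]))
E
```

```text
t: 12.02
ee_pos: [452.7, -253.8, 155.5]
eef_rot: [2.494, -1.871, -0.017]
ft_force: [0.5, 0.6, 0.5]
opening: 52.0
t 12.02 pos [ 452.7 -253.8  155.5] head -73.76 tilt [-0.023 -0.012 -1.   ] q [-0.26  0.49  0.88  2.03 -0.47  0.86 -0.4 ]
delta tool [9.  4.3 5.7] norm 11.4
yaw 1.24
desk 0.3958041272909867
8 ((452.3541564941406, -264.347412109375), (48.33949279785156, 22.278030395507812), 78.46334075927734) 1235 17.891015498869592
5 ((452.1120300292969, -264.2841491699219), (48.3197021484375, 24.215255737304688), 78.29402923583984) 2587 67.20392158926592
40 ((453.0613098144531, -264.00653076171875), (22.773107528686523, 23.597549438476562), 16.65220069885254) 1096 67.20392158926592
55 ((453.0613098144531, -264.00653076171875), (22.773107528686523, 23.597549438476562), 16.65220069885254) 1053 67.20392158926592
sphere [ 503.79565365 -243.58638708  144.92184472] 77.2026041536293
```

View pics/wrist8.png

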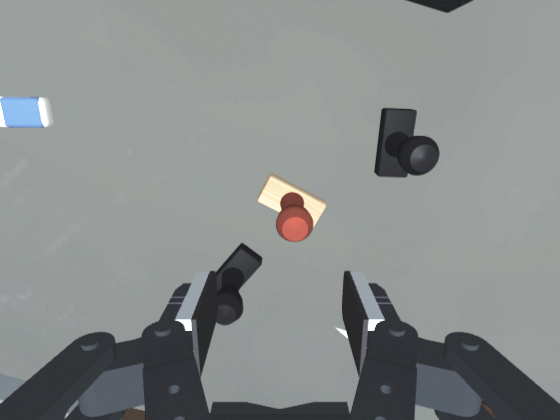

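```bash
python3 -m inch '[{"hand":100,"delta_pos":[7,2,10],"yaw":0},{"hand":100,"delta_pos":[0,0,20],"yaw":0},{"hand":100,"delta_pos":[0,0,10],"yaw":0},{"hand":100,"delta_pos":[0,0,0],"yaw":0},{"hand":100,"delta_pos":[0,0,0],"yaw":0}]'
python3 - <<'E'
from h import *
go(452.5,-264.2,51,-73.8)
E
```

```text
t: 12.48
ee_pos: [455.4, -257.2, 116.8]
eef_rot: [2.505, -1.863, -0.012]
ft_force: [-0.7, -0.5, 1.0]
opening: 52.1
t 12.48 pos [ 455.4 -257.2  116.8] head -73.28 tilt [-0.018 -0.011 -1.   ] q [-0.2   0.55  0.82  2.04 -0.54  0.79 -0.33]
delta tool [ 5.5  3.4 65.9] norm 66.2
yaw 0.52
```

```bash
python3 -m inch '[{"hand":100,"delta_pos":[6,3.5,5],"yaw":0},{"hand":100,"delta_pos":[0,0,15],"yaw":0},{"hand":100,"delta_pos":[0,0,0],"yaw":0},{"hand":100,"delta_pos":[0,0,0],"yaw":0}]'
python3 - <<'E'
from h import *
go(452.5,-264.2,51,-73.8)
im,d=cap('wrist'); save('wrist9',im)
E
```

```text
t: 12.82
ee_pos: [455.1, -265.3, 98.8]
eef_rot: [2.508, -1.862, -0.006]
ft_force: [-0.2, -1.1, 0.7]
opening: 52.2
t 12.82 pos [ 455.1 -265.3   98.8] head -73.17 tilt [-0.014 -0.012 -1.   ] q [-0.16  0.58  0.79  2.04 -0.58  0.75 -0.29]
delta tool [-2.2  1.4 47.8] norm 47.9
yaw 0.63
```

View pics/wrist9.png

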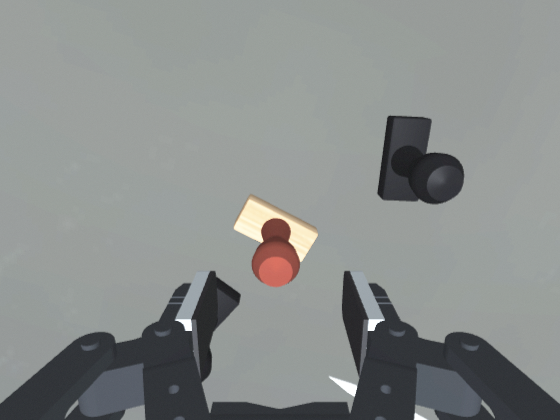

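```bash
python3 -m inch '[{"hand":100,"delta_pos":[-2,1.5,8],"yaw":0},{"hand":100,"delta_pos":[0,0,12],"yaw":0},{"hand":100,"delta_pos":[0,0,12],"yaw":0},{"hand":100,"delta_pos":[0,0,0],"yaw":0},{"hand":100,"delta_pos":[0,0,0],"yaw":0}]'
python3 - <<'E'
from h import *
go(452.5,-264.2,51,-73.8)
E
```

```text
t: 13.28
ee_pos: [453.2, -264.3, 65.1]
eef_rot: [2.509, -1.862, -0.003]
ft_force: [-0.3, -0.4, 0.8]
opening: 51.8
t 13.28 pos [ 453.2 -264.3   65.1] head -73.15 tilt [-0.011 -0.013 -1.   ] q [-0.11  0.63  0.73  2.06 -0.64  0.69 -0.24]
delta tool [-0.4  0.4 14.1] norm 14.1
yaw 0.65
```

```bash
python3 -m inch '[{"hand":100,"delta_pos":[-0.3,0.3,8],"yaw":0},{"hand":100,"delta_pos":[0,0,5.5],"yaw":0},{"hand":100,"delta_pos":[0,0,0],"yaw":0},{"hand":100,"delta_pos":[0,0,0],"yaw":0}]'
python3 - <<'E'
from h import *
go(452.5,-264.2,51,-73.8)
im,d=cap('wrist'); save('wrist10',im)
E
python3 -m inch '[{"hand":150,"delta_pos":[0,0,0],"yaw":0},{"hand":200,"delta_pos":[0,0,0],"yaw":0},{"hand":255,"delta_pos":[0,0,0],"yaw":0},{"hand":255,"delta_pos":[0,0,0],"yaw":0},{"hand":255,"delta_pos":[0,0,0],"yaw":0},{"hand":255,"delta_pos":[0,0,0],"yaw":0},{"hand":255,"delta_pos":[0,0,0],"yaw":0}]' 30
python3 - <<'E'
from h import *
go(452.5,-264.2,51,-73.8)
im,d=cap('wrist'); save('wrist11',im)
E
```

```text
t: 13.62
ee_pos: [452.3, -264.3, 49.8]
eef_rot: [2.509, -1.862, -0.004]
ft_force: [-0.5, -1.1, -0.6]
opening: 51.8
t 13.62 pos [ 452.3 -264.3   49.8] head -73.16 tilt [-0.012 -0.013 -1.   ] q [-0.09  0.66  0.7   2.06 -0.66  0.66 -0.22]
delta tool [-0.1 -0.2 -1.2] norm 1.3
yaw 0.64
t: 14.25
ee_pos: [453.1, -264.4, 50.8]
eef_rot: [2.51, -1.862, -0.001]
ft_force: [-0.2, -0.8, -0.1]
opening: 21.9
t 14.25 pos [ 453.1 -264.4   50.8] head -73.14 tilt [-0.01  -0.013 -1.   ] q [-0.09  0.65  0.7   2.06 -0.66  0.66 -0.22]
delta tool [-0.3  0.5 -0.1] norm 0.6
yaw 0.66
```

View pics/wrist11.png

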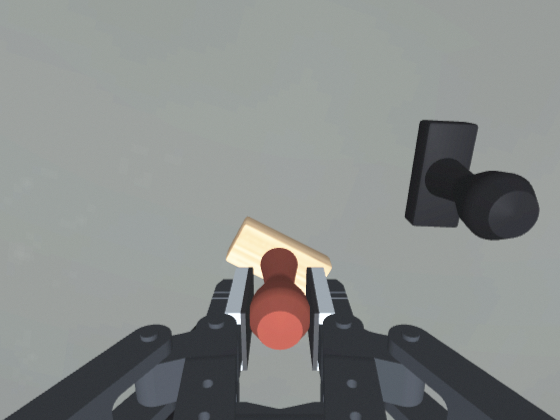

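The knob is pinched between the pads at (280,315), opening 21.9 mm. I'll lift straight up past the neighbours.

```bash
python3 -m inch '[{"hand":255,"delta_pos":[0,0,-10],"yaw":0},{"hand":255,"delta_pos":[0,0,-25],"yaw":0},{"hand":255,"delta_pos":[0,0,-30],"yaw":0},{"hand":255,"delta_pos":[0,0,-30],"yaw":0},{"hand":255,"delta_pos":[0,0,0],"yaw":0},{"hand":255,"delta_pos":[0,0,0],"yaw":0}]' 40
python3 - <<'E'
from h import *
go(529.5,281.8,150,-46.5)
im,d=cap('wrist'); save('wrist12',im)
E
```

```text
t: 14.8
ee_pos: [452.6, -263.4, 151.3]
eef_rot: [2.507, -1.864, -0.006]
ft_force: [-0.1, 0.0, -0.9]
opening: 21.5
t 14.8 pos [ 452.6 -263.4  151.3] head -73.26 tilt [-0.014 -0.012 -1.   ] q [-0.23  0.5   0.87  2.03 -0.49  0.84 -0.36]
delta tool [-500.  -230.6   -6.4] norm 550.6
yaw -26.76
```

View pics/wrist12.png

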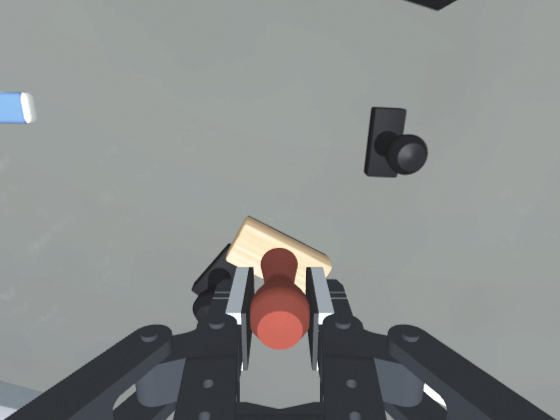

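```bash
python3 -m inch '[{"hand":255,"delta_pos":[-10,-5,0],"yaw":0},{"hand":255,"delta_pos":[-18,-9,0],"yaw":0},{"hand":255,"delta_pos":[-25,-11.5,0],"yaw":0},{"hand":255,"delta_pos":[-25,-11.5,0],"yaw":0},{"hand":255,"delta_pos":[-25,-11.5,0],"yaw":0},{"hand":255,"delta_pos":[-25,-11.5,0],"yaw":0},{"hand":255,"delta_pos":[-25,-11.5,0],"yaw":0},{"hand":255,"delta_pos":[-25,-11.5,0],"yaw":0},{"hand":255,"delta_pos":[-25,-11.5,0],"yaw":0},{"hand":255,"delta_pos":[-25,-11.5,0],"yaw":0},{"hand":255,"delta_pos":[-25,-11.5,0],"yaw":0},{"hand":255,"delta_pos":[-25,-11.5,0],"yaw":0},{"hand":255,"delta_pos":[-25,-11.5,0],"yaw":0},{"hand":255,"delta_pos":[-25,-11.5,0],"yaw":0},{"hand":255,"delta_pos":[-25,-11.5,0],"yaw":0},{"hand":255,"delta_pos":[-25,-11.5,0],"yaw":0},{"hand":255,"delta_pos":[-18,-8,0],"yaw":0},{"hand":255,"delta_pos":[-10,-5,0],"yaw":0},{"hand":255,"delta_pos":[0,0,0],"yaw":0},{"hand":255,"delta_pos":[0,0,0],"yaw":0}]' 40
python3 - <<'E'
from h import *
go(529.5,281.8,150,-46.5)
E
```

```text
t: 16.52
ee_pos: [509.2, 196.1, 126.5]
eef_rot: [2.478, -1.859, -0.027]
ft_force: [0.3, -0.1, -0.1]
opening: 21.6
t 16.52 pos [509.2 196.1 126.5] head -73.74 tilt [-0.04  -0.024 -0.999] q [-1.06  0.59  0.83  1.96 -0.55  0.88 -1.22]
delta tool [-76.3 -42.3 -26.4] norm 91.2
yaw -27.24
```

```bash
python3 -m inch '[{"hand":255,"delta_pos":[-10,-5,-8],"yaw":0},{"hand":255,"delta_pos":[-18,-10,-5],"yaw":0},{"hand":255,"delta_pos":[-18,-10,0],"yaw":0},{"hand":255,"delta_pos":[-10,-6,0],"yaw":0},{"hand":255,"delta_pos":[0,0,0],"yaw":-3},{"hand":255,"delta_pos":[0,0,0],"yaw":-5},{"hand":255,"delta_pos":[0,0,0],"yaw":-5},{"hand":255,"delta_pos":[0,0,0],"yaw":-5},{"hand":255,"delta_pos":[0,0,0],"yaw":-4},{"hand":255,"delta_pos":[0,0,0],"yaw":-2},{"hand":255,"delta_pos":[0,0,0],"yaw":0},{"hand":255,"delta_pos":[0,0,0],"yaw":0},{"hand":255,"delta_pos":[0,0,0],"yaw":0}]' 40
python3 - <<'E'
from h import *
go(529.5,281.8,150,-46.5)
im,d=cap('wrist'); save('wrist13',im)
im,d=cap('scene'); save('scene13',im)
E
```

```text
t: 17.6
ee_pos: [528.1, 248.2, 142.4]
eef_rot: [2.808, -1.312, -0.038]
ft_force: [-0.7, -1.2, -0.4]
opening: 21.8
t 17.6 pos [528.1 248.2 142.4] head -50.1 tilt [-0.04  -0.028 -0.999] q [-1.03  0.59  0.72  1.85 -0.47  0.93 -0.96]
delta tool [-24.9 -22.2  -8.6] norm 34.5
yaw -3.6
```

View pics/wrist13.png

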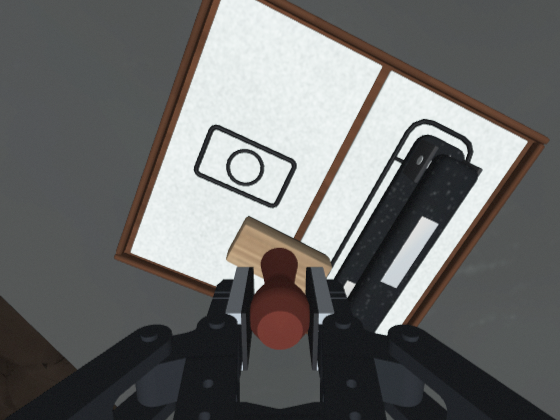

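View pics/scene13.png

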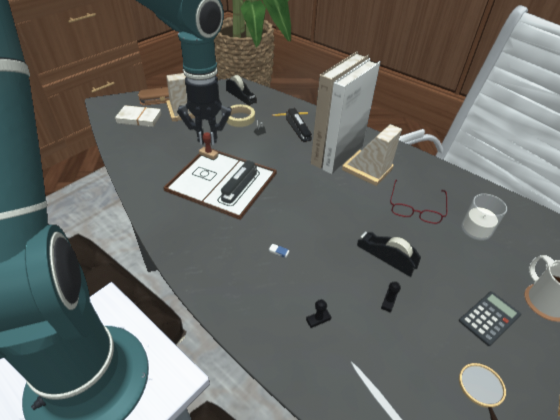

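Stamp held at (280,290) and the short outline at (245,166), with the tool tilted about 2.8°. I'll close in and allow for that.

```bash
python3 -m inch '[{"hand":255,"delta_pos":[-10,-10,0],"yaw":-2},{"hand":255,"delta_pos":[-10,-10,8],"yaw":-1.4},{"hand":255,"delta_pos":[-3,-2,12],"yaw":0},{"hand":255,"delta_pos":[0,0,10],"yaw":0},{"hand":255,"delta_pos":[0,0,0],"yaw":0},{"hand":255,"delta_pos":[0,0,0],"yaw":0},{"hand":255,"delta_pos":[0,0,0],"yaw":0}]' 40
python3 - <<'E'
from h import *
go(531,282.5,100,-46.5)
im,d=cap('wrist'); save('wrist14',im)
E
```

```text
t: 18.28
ee_pos: [526.5, 284.5, 105.7]
eef_rot: [2.85, -1.214, -0.043]
ft_force: [-0.6, -0.7, -0.4]
opening: 21.7
t 18.28 pos [526.5 284.5 105.7] head -46.17 tilt [-0.043 -0.03  -0.999] q [-1.04  0.66  0.67  1.83 -0.5   0.89 -0.93]
delta tool [ 4.6 -2.1  5.6] norm 7.6
yaw 0.33
```

View pics/wrist14.png

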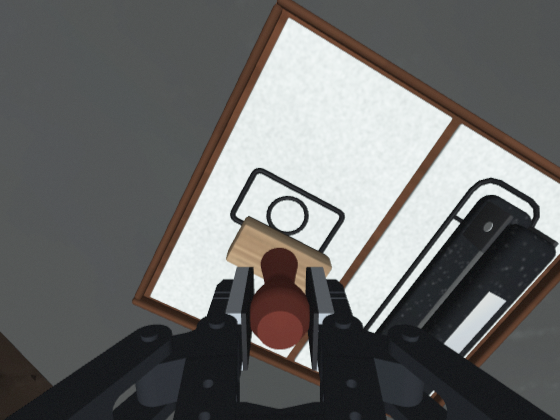

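```bash
cat > m.py <<'E'
from h import *
z=load('wrist'); im=z['im']; P=cloud('wrist'); hsv=cv2.cvtColor(im,cv2.COLOR_RGB2HSV).astype(int); g=cv2.cvtColor(im,cv2.COLOR_RGB2GRAY)
zz=np.nan_to_num(P[...,2])
# wood base
m=np.zeros(g.shape,bool); m[200:280,215:345]=True
m&=(hsv[...,0]>8)&(hsv[...,0]<22)&(hsv[...,1]>60)&(zz>14)
Q=P[m]; print('base pts',len(Q),'z',np.percentile(Q[:,2],[5,50,95]).round(1),'rect',cv2.minAreaRect(Q[:,:2].astype(np.float32)))
zt=np.median(Q[:,2])
T=Q[abs(Q[:,2]-zt)<4]; A=np.c_[T[:,:2],np.ones(len(T))]; print('plane slope',np.linalg.lstsq(A,T[:,2],rcond=None)[0][:2].round(3))
r=cv2.minAreaRect(T[:,:2].astype(np.float32)); b=cv2.boxPoints(r); print('box',b.round(1).tolist())
a=np.radians(15.1); ax=np.array([np.cos(a),np.sin(a)]); ay=np.array([-ax[1],ax[0]])
s,t=T[:,:2]@ax,T[:,:2]@ay; print('base s max (far edge)',np.percentile(s,[98,100]).round(1),'-> centre s',(s.max()-11).round(1),'t range',t.min().round(1),t.max().round(1),'mid',((t.min()+t.max())/2).round(1))
print('want s,t',(np.array([529.5,281.7])@ax).round(1),(np.array([529.5,281.7])@ay).round(1))
E
python3 m.py
```

```text
base pts 2814 z [58.9 68.  69.4] rect ((527.7733764648438, 285.1820983886719), (24.111202239990234, 49.4921989440918), 25.586198806762695)
plane slope [-0.082 -0.031]
box [[508.70001220703125, 303.8999938964844], [521.5999755859375, 258.1000061035156], [542.7999877929688, 264.1000061035156], [529.7999877929688, 309.8999938964844]]
base s max (far edge) [592.  592.5] -> centre s 581.5 t range 113.5 161.0 mid 137.3
want s,t 584.6 134.0
```

```bash
python3 -m inch '[{"hand":255,"delta_pos":[4,-1.5,6],"yaw":0.5},{"hand":255,"delta_pos":[0,0,10],"yaw":0},{"hand":255,"delta_pos":[0,0,8],"yaw":0},{"hand":255,"delta_pos":[0,0,0],"yaw":0},{"hand":255,"delta_pos":[0,0,0],"yaw":0}]' 40
python3 - <<'E'
from h import *
go(530.6,282.4,60,-46.7)
im,d=cap('wrist'); save('wrist15',im)
E
python3 m.py
```

```text
t: 18.75
ee_pos: [530.7, 280.2, 80.1]
eef_rot: [2.843, -1.232, -0.04]
ft_force: [-0.5, 0.5, 0.1]
opening: 21.8
t 18.75 pos [530.7 280.2  80.1] head -46.88 tilt [-0.041 -0.029 -0.999] q [-1.01  0.7   0.64  1.83 -0.53  0.85 -0.91]
delta tool [-1.6 -2.4 20.1] norm 20.3
yaw -0.18
base pts 2802 z [33.3 42.5 43.8] rect ((530.18115234375, 279.8808288574219), (21.771923065185547, 47.445552825927734), 15.430082321166992)
plane slope [-0.081 -0.029]
box [[513.4000244140625, 299.8999938964844], [526.0, 254.10000610351562], [547.0, 259.8999938964844], [534.4000244140625, 305.6000061035156]]
base s max (far edge) [595.1 595.6] -> centre s 584.6 t range 108.4 155.8 mid 132.1
want s,t 584.6 134.0
```

View pics/wrist15.png

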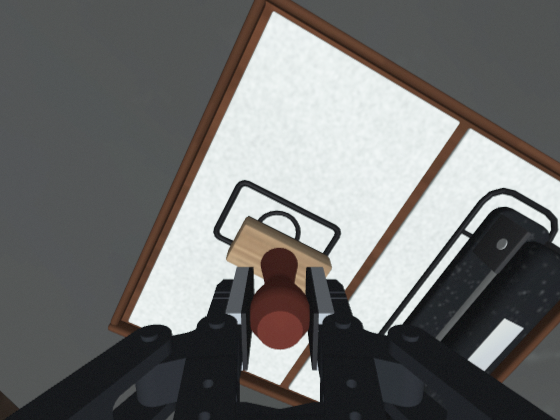

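```bash
python3 -m inch '[{"hand":255,"delta_pos":[-1.5,-1.8,4],"yaw":0.2},{"hand":255,"delta_pos":[0,0,6],"yaw":0},{"hand":255,"delta_pos":[0,0,3],"yaw":0},{"hand":255,"delta_pos":[0,0,0],"yaw":0},{"hand":255,"delta_pos":[0,0,0],"yaw":0}]' 40
python3 - <<'E'
from h import *
go(530.2,282,60,-46.7)
im,d=cap('wrist'); save('wrist16',im)
E
python3 m.py
```

```text
t: 19.22
ee_pos: [530.6, 282.6, 66.1]
eef_rot: [2.841, -1.238, -0.04]
ft_force: [-0.7, -0.2, 0.3]
opening: 21.6
t 19.22 pos [530.6 282.6  66.1] head -47.09 tilt [-0.04  -0.028 -0.999] q [-1.    0.72  0.63  1.83 -0.55  0.83 -0.91]
delta tool [0.2 0.4 6.2] norm 6.2
yaw -0.39
base pts 2820 z [19.4 28.5 29.8] rect ((532.5621337890625, 283.4502258300781), (24.505168914794922, 50.55705261230469), 26.498144149780273)
plane slope [-0.078 -0.026]
box [[513.2000122070312, 302.3999938964844], [525.2000122070312, 256.20001220703125], [546.4000244140625, 261.70001220703125], [534.4000244140625, 307.8999938964844]]
base s max (far edge) [595.6 596.1] -> centre s 585.1 t range 110.3 158.2 mid 134.2
want s,t 584.6 134.0
```

```bash
python3 -m inch '[{"hand":255,"delta_pos":[0,0,3],"yaw":-0.3},{"hand":255,"delta_pos":[0,0,2],"yaw":0},{"hand":255,"delta_pos":[0,0,0],"yaw":0}]' 40
python3 - <<'E'
from h import *
go(530.2,282,60,-46.7)
im,d=cap('wrist'); save('wrist17',im)
E
python3 m.py
```

```text
t: 19.52
ee_pos: [530.6, 282.7, 61.1]
eef_rot: [2.846, -1.23, -0.039]
ft_force: [0.1, 0.3, 0.3]
opening: 22.2
t 19.52 pos [530.6 282.7  61.1] head -46.75 tilt [-0.04  -0.028 -0.999] q [-1.    0.72  0.62  1.84 -0.55  0.82 -0.9 ]
delta tool [0.2 0.7 1.2] norm 1.4
yaw -0.05
base pts 2731 z [16.  23.5 24.9] rect ((531.83837890625, 283.16278076171875), (24.851259231567383, 50.06382751464844), 25.453388214111328)
plane slope [-0.08  -0.028]
box [[512.5999755859375, 302.1000061035156], [526.0999755859375, 255.89999389648438], [547.4000244140625, 262.20001220703125], [533.9000244140625, 308.3999938964844]]
base s max (far edge) [595.6 596.1] -> centre s 585.1 t range 110.3 158.2 mid 134.3
want s,t 584.6 134.0
```

View pics/wrist17.png

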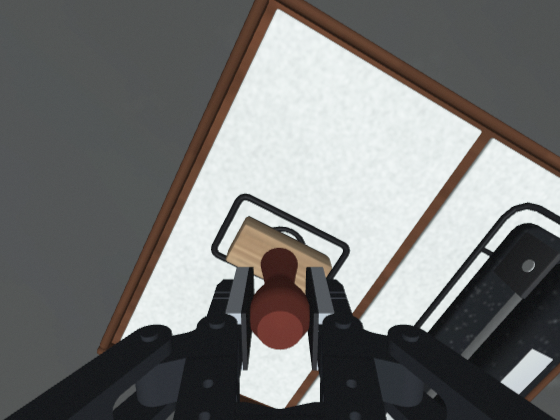

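Run:
```python
from h import *
z=load('wrist'); im=z['im']; g=cv2.cvtColor(im,cv2.COLOR_RGB2GRAY)
save('c17',cv2.resize(im[180:300,190:370],None,fx=4,fy=4,interpolation=cv2.INTER_CUBIC))
# far outline edge: first dark pixel down column between 255..335
e=[]
for u in range(256,338,2):
    vv=np.where(g[190:260,u]<110)[0]
    if len(vv): e.append((u,190+vv[0]))
E=onplane('wrist',e,8)[:,:2].astype(np.float32); l=cv2.fitLine(E,cv2.DIST_HUBER,0,.01,.01).ravel(); print('outline edge',np.degrees(np.arctan2(l[1],l[0])),len(e))
for zz in (22,24):
    A=onplane('wrist',[(249,218),(330,261)],zz); d=A[1]-A[0]; print('base top edge',A[:,:2].round(1).tolist(),np.degrees(np.arctan2(d[1],d[0])),np.hypot(*d[:2]))
P=cloud('wrist'); print(P[224,252],P[262,324])
```

```text
outline edge -74.5688 41
base top edge [[536.7, 307.8], [547.1, 264.4]] -76.5962784468308 44.59984878160665
base top edge [[537.4, 308.2], [547.6, 265.3]] -76.59627844683072 44.05589190661254
[534.53221241 304.18452626  19.44255314] [544.60480249 265.9846262   21.76143508]
```

View pics/c17.png

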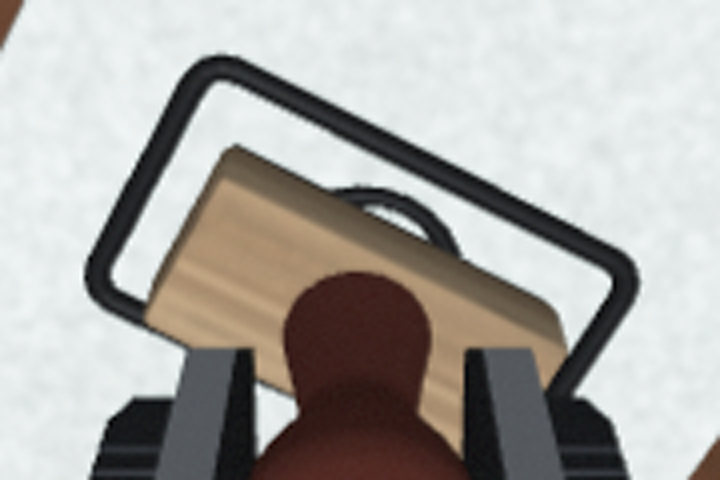

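Run:
```python
from h import *
a=np.radians(15.1); ax=np.array([np.cos(a),np.sin(a)]); ay=np.array([-ax[1],ax[0]])
for zz in (8,10):
    A=onplane('wrist',[(249.5,217),(328,255)],zz)[:,:2]; d=A[1]-A[0]; print(zz,'s',(A@ax).round(1),'t',(A@ay).round(1),np.degrees(np.arctan2(d[1],d[0])),np.hypot(*d))
A=onplane('wrist',[(245,196),(345,245),(300,218)],8)[:,:2];print('outline s',A@ax,'t',A@ay)
```

```text
8 s [593.6 594. ] t [155.9 110.2] -74.2925579826784 45.68483357519029
10 s [594.3 594.8] t [156.1 111. ] -74.29255798267852 45.17147190135556
outline s [602.43958496 603.18022816 605.18296414] t [162.8578875  105.45925636 133.26884491]
```

```bash
python3 -m inch '[{"hand":255,"delta_pos":[0.5,-1,1],"yaw":0},{"hand":255,"delta_pos":[0,0,1],"yaw":0},{"hand":255,"delta_pos":[0,0,0.8],"yaw":0}]' 40
python3 - <<'E'
from h import *
go(530.2,282,60,-46.7)
E
```

```text
t: 19.82
ee_pos: [532.0, 283.0, 58.6]
eef_rot: [2.846, -1.23, -0.039]
ft_force: [-1.3, -1.0, 6.5]
opening: 21.6
t 19.82 pos [532.  283.   58.6] head -46.75 tilt [-0.039 -0.028 -0.999] q [-1.    0.73  0.62  1.83 -0.55  0.81 -0.9 ]
delta tool [-0.5  2.  -1.3] norm 2.5
yaw -0.05
```

```bash
python3 -m inch '[{"hand":215,"delta_pos":[0,0,0],"yaw":0},{"hand":190,"delta_pos":[0,0,0],"yaw":0},{"hand":160,"delta_pos":[0,0,0],"yaw":0},{"hand":120,"delta_pos":[0,0,0],"yaw":0},{"hand":90,"delta_pos":[0,0,0],"yaw":0},{"hand":90,"delta_pos":[0,0,0],"yaw":0}]' 20
python3 - <<'E'
from h import *
go(530.2,282,60,-46.7)
im,d=cap('wrist'); save('wrist18',im)
E
```

```text
t: 20.32
ee_pos: [532.2, 283.2, 58.8]
eef_rot: [2.847, -1.23, -0.038]
ft_force: [-0.3, 1.5, 0.2]
opening: 55.0
t 20.32 pos [532.2 283.2  58.8] head -46.75 tilt [-0.039 -0.027 -0.999] q [-1.    0.73  0.62  1.83 -0.56  0.81 -0.9 ]
delta tool [-0.6  2.3 -1.1] norm 2.6
yaw -0.05
```

View pics/wrist18.png

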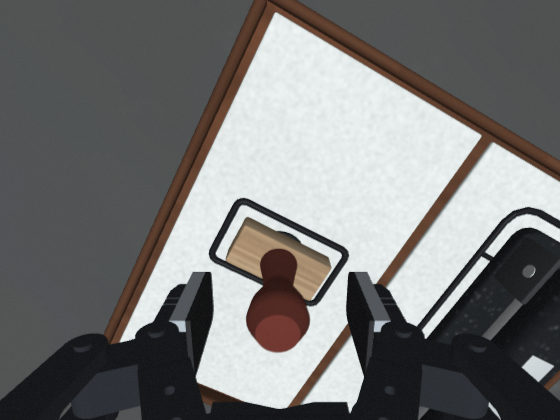

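The stamp stands free in its outline, with its base at (280,260). I'll retreat straight up and check from above.

```bash
python3 -m inch '[{"hand":90,"delta_pos":[0,0,-15],"yaw":0},{"hand":90,"delta_pos":[0,0,-30],"yaw":0},{"hand":60,"delta_pos":[0,0,-40],"yaw":0},{"hand":60,"delta_pos":[0,0,-40],"yaw":0},{"hand":60,"delta_pos":[0,0,-30],"yaw":0},{"hand":60,"delta_pos":[0,0,0],"yaw":0},{"hand":60,"delta_pos":[0,0,0],"yaw":0},{"hand":60,"delta_pos":[0,0,0],"yaw":0}]'
python3 - <<'E'
from h import *
go(530.2,282,60,-46.7)
im,d=cap('wrist'); save('wrist19',im)
P=cloud('wrist'); zz=np.nan_to_num(P[...,2]); g=cv2.cvtColor(im,cv2.COLOR_RGB2GRAY); hsv=cv2.cvtColor(im,cv2.COLOR_RGB2HSV)
near=np.hypot(P[...,0]-529.5,P[...,1]-281.7)<45
for lo,hi in((13,30),(55,90)):
    Q=P[near&(zz>lo)&(zz<hi)]; print(lo,cv2.minAreaRect(Q[:,:2].astype(np.float32)),len(Q),np.percentile(Q[:,2],[5,50,95]))
m=near&(g<110)&(zz<11); v,u=np.where(m); Q=onplane('wrist',np.c_[u,v],8)[:,:2].astype(np.float32); print('outline',cv2.minAreaRect(Q))
E
```

```text
t: 21.03
ee_pos: [538.9, 286.2, 226.3]
eef_rot: [2.845, -1.234, -0.038]
ft_force: [-0.3, -0.5, -0.6]
opening: 65.5
t 21.03 pos [538.9 286.2 226.3] head -46.9 tilt [-0.038 -0.027 -0.999] q [-1.1   0.53  0.76  1.73 -0.39  1.1  -1.02]
delta tool [ -1.9   1.4 166.5] norm 166.5
yaw -0.2
13 ((530.6475219726562, 282.1954040527344), (22.353940963745117, 47.87244415283203), 14.979646682739258) 956 [16.33963566 21.10128018 25.47181972]
55 ((530.7714233398438, 282.2084045410156), (23.066329956054688, 23.6944580078125), 21.261615753173828) 705 [64.80488227 72.02670971 74.38578417]
outline ((529.78271484375, 281.71258544921875), (38.90388488769531, 65.05928802490234), 15.178633689880371)
```

View pics/wrist19.png

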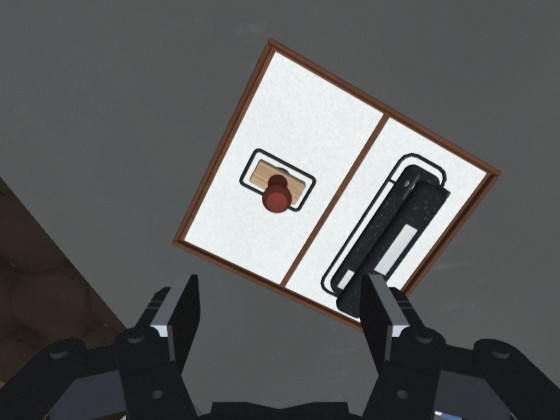

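Run:
```python
from h import *
P=cloud('wrist'); zz=np.nan_to_num(P[...,2])
t=-(P[...,0]-558.7)*np.sin(.2635)+(P[...,1]-170.9)*np.cos(.2635); s=(P[...,0]-558.7)*np.cos(.2635)+(P[...,1]-170.9)*np.sin(.2635)
m=(zz>16)&(zz<58)&(abs(t)<35)&(abs(s)<90); m[275:]=0
Q=P[m]; print(cv2.minAreaRect(Q[:,:2].astype(np.float32)))
im,d=cap('scene'); save('scene20',im)
```

```text
((567.4424438476562, 175.9332275390625), (130.5989227294922, 35.1200065612793), 12.504499435424805)
```

View pics/scene20.png

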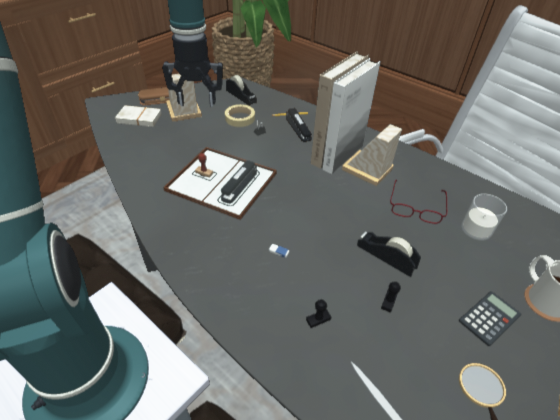

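The scene view shows the stamp at (203,168) and the stapler at (239,182), both in their outlines, with everything else unmoved. The finger cut into that last stapler fit (131 mm, 12.5°), so I'll recheck it with the fixed cameras.

Run:
```python
from h import *
im,d=cap('top'); save('top20',cv2.resize(im[130:260,115:260],None,fx=4,fy=4,interpolation=cv2.INTER_CUBIC))
for n in('top','scene'):
    P=cloud(n); zz=np.nan_to_num(P[...,2])
    t=-(P[...,0]-558.7)*np.sin(.2635)+(P[...,1]-170.9)*np.cos(.2635); s=(P[...,0]-558.7)*np.cos(.2635)+(P[...,1]-170.9)*np.sin(.2635)
    for lo in (16,):
        m=(zz>lo)&(zz<58)&(abs(t)<35)&(abs(s)<90); print(n,cv2.minAreaRect(P[m][:,:2].astype(np.float32)),m.sum())
```

```text
top ((555.4994506835938, 168.07554626464844), (142.84988403320312, 35.25593566894531), 15.662114143371582) 883
scene ((557.0634765625, 164.40875244140625), (144.2723846435547, 34.559967041015625), 13.640483856201172) 669
```

View pics/top20.png

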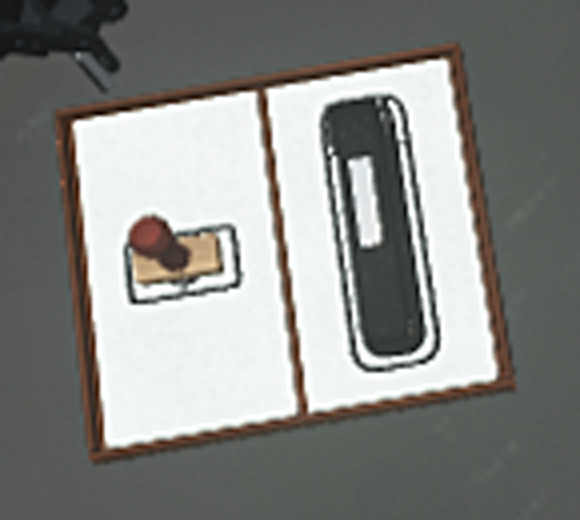

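```bash
python3 -c "
from h import *
print(env.close_job()); print(env.state()['t'])"
```

```text
the job is handed in; nothing more can be done
None
the job is handed in; nothing more can be done
```

The stapler and then the wood-and-red hand stamp are on their bases in their outlines. I handed the job in at about 21 s, with the gripper open and about 220 mm above the desk. I saw no contact with the look-alikes or anything else on the desk.

| Item | Offset from outline centre | Angle (outline) | View |
|---|---|---|---|
| Stapler | about 1 mm | 15.0° (15.1°) | wrist camera, right after release |
| Stamp | about 1 mm | 15.0° (15.2°) | wrist camera, after the gripper retreated |

- **Stamp:** its knob axis sits over the base centre, so it stands upright.
- **Stapler re-checks that disagreed:**
  - The last wrist fit gave 12.5°, because a finger hid part of the stapler.
  - The top camera put it 15.7° and 2–4 mm off; it had also read about 3 mm off the wrist camera before the first pick.
  - The scene camera gave 13.6° and about 6.5 mm off, seeing it from one side only.
  - I relied on the unobstructed wrist measurement, and the pictures showed no sign that the stapler had moved.
- **Tool tilt:** the tool had drifted to about 2.7° of tilt when I set the stamp down, and the stamp settled flat on release.

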